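# Unlock the lab shaker and set its platform to the start mark

## Robot

A 7-joint arm with a two-finger parallel gripper is mounted at the origin on the work surface. World frame = base frame: x ahead of the robot, y to its left, z up, the work surface at z = 0. Lengths are in m, angles in degrees, forces in N, time in s.
With the tool pointing down it reaches from about 0.425 to 0.95 m from the base axis. Payload 16.7 kg.
Tool frame: the origin (TCP) lies at the very end of the fingers, on their centre line; the grasp point (between the pads) lies 19 mm behind it; z points along the fingers, y is the line along which they close (so a half turn about z gives the same grasp; the last joint's range is limited). The gripper opens to 94 mm and grips with 3 to 60 N. Pads are 16 mm wide; open, the fingers measure 119 mm over their backs; the gripper's body (75 mm by 177 mm) begins 78 mm behind the grasp point.
Start: joints at [-80.587, 24.414, 4.234, 92.017, -1.954, 63.644, -3.845], TCP at [0.208, 0.642, 0.205] pointing down, gripper open.
Joint ranges: [-163.25, 163.25], [-28.42, 122.38], [-70.27, 78.77], [12.13, 141.07], [-58.53, 238.53], [9.26, 117.41], [-156.51, 156.51]. Speed limits (degrees/s): [108.29, 108.29, 136.94, 136.94, 172.46, 172.46, 172.46].

## Interface

Orientations are given as [roll, pitch, yaw] about the fixed x, y, z axes, in that order (R = Rz(yaw) Ry(pitch) Rx(roll)).
In Python, from bench import monitor, capture, workorder, models gives the robot as it stands.
- The arm moves only by the tool arm_command, never from a script. Its argument "moves" is a list of rows, each a list of 3 entries, a list of its own where there are three numbers: the opening, from 0 (shut) to 1 (fully open), then the shift along the tool's x, y, z each as a share of 0.5 m, from -1 to 1, then the turn, a rotation vector about the tool's x, y, z each as a share of 90 degrees, from -1 to 1. In form: [[claw, [dx, dy, dz], [rx, ry, rz]], ...]. A call has 1 to 5 rows; each row is the pose to reach, as a shift and turn from the pose commanded when the call began, along the tool's axes at that moment; what a row does not reach only later rows make up. A row lasts 1/12 s, in which the tool goes at most 41.7 mm and 7.16 degrees, less where a joint would pass 70% of its speed; a pose out of reach is approached as far as the arm can. A call with a number of a shift or a turn outside -1 to 1 is refused whole. A call with a gripper value outside its range is refused whole. The fingers move at their own pace and stop on an object; "force" is the grip in N (left out, the last holds). Time passes only in rows, so rows that repeat a pose let the fingers close. It gives the time, the measured TCP pose, the force, the opening and the grip force at its end, in the units of the state.
- monitor.get_obs(): the state, without advancing time (a new reading comes with each control period).
- capture(name): name is "scene" or "top" or "wrist"; returns a dict with "frame" (420x560x3 uint8, red, green, blue), "K" (3x3 intrinsics, pixels), "T" (4x4, takes a point from camera to world coordinates). Camera axes: x right, y down, z forward; pixel columns grow to the right and rows downward; lengths in m; the calibration is good to about 2 mm. A picture is of the moment at which its call begins. There is no depth.
- workorder.finish_job(): hands the job in; it is judged then, once.
Trained networks look in the newest picture that a camera, given by its name, has taken for a name from the list of things; names that differ only in an ending like _2 or _b are one class to them, and where a whole thing is asked for, a point or a joint stands for the part that bears it (a point fixed in the world has none). Each returns a list of dicts, best first, with "conf" (0 to 1); they miss things now and then, are a little off and sometimes report something else, mostly with a low value. They report only what shows in the picture. A call takes as long as a camera call. They do not tell look-alikes from the thing itself.
- models.silhouettes(camera, target): "mask" (420x560 bool, what is visible of it) and "location" ([column, row] in pixels, amid what is visible of it).
- models.mark_of(camera, target): "location" ([column, row] in pixels: a listed point, or the origin of a listed thing).
The state is a dict: "time_s": time; "joints": joint angles; "dq": joint speeds; "joint_efforts": joint torques, N m; "eef_pos": TCP position; "eef_rot": TCP orientation; "wrist_force": force on the tool from outside, world axes, zero at the start; "torque": the same for the moment, N m; "finger_gap": finger opening in m; "grasp_force": force on a finger pad.
Only numpy, scipy, OpenCV 4.12 (cv2) and the standard library are available. Lean on these libraries where they do the work, as an engineer would, in place of code of your own. Each camera call takes 0.05 s, during which the arm holds its last target. There are 200 camera calls.

## Task

Get the shaker ready to run: draw its red-handled locking pin up out of the bore and park it in the notch of the blue stand, slid in from the open side and pushed fully home, so that it hangs upright by its flange with its flat red tab in line with the white line on the stand. Let go of the pin, then slide the freed platform by its orange knob until its blue pointer lines up with the yellow index on the housing. Keep the vials standing on the platform, leave the yellow index where it is, never let the pin fall to the bench and do not disturb the other glassware.

Things in the scene. Friction and masses are not known exactly. Their poses are not given: they have to be found in the camera images.
- shaker: Tan lab shaker fixed on the bench, 260 (x) by 340 (y) by 80 mm high; origin under its centre on the bench, front (-x side) roughly to the robot. On it an aluminium platform with green mats (200 mm along x, 250 mm along y, top 97 mm above the bench) slides along the shaker's y
- lug (a point): centre of the top face (105 mm above the bench) of the steel lug, 46 by 50 mm, on the platform's front edge; moves with the platform. The lug and a boss of the housing below it share an 18 mm upright bore that holds the pin
- pin: Locking pin, 110 g, upright; origin on its axis at the underside of its steel flange (30 mm across, 4 mm thick) that rests on the lug. Above the flange a flat red tab to grip: 32 mm wide along the pin's x, 10 mm thick along y, from 4 to 40 mm above the origin; same after half a turn. Below it a neck, 10 mm diameter by 16 mm, then a body, 16 mm diameter by 38 mm
- pin_tip (a point): lower, tapered end of the pin, 54 mm below its origin; the pin must rise more than 54 mm to leave the bore
- stand: Blue stand fixed to the bench left or right of the shaker, about 90 (x) by 66 (y) by 85 mm high; origin on the bench below the seat of its notch. The level top plate is 6 mm thick, top face 85 mm up, nothing above it. A white line, 28 by 5 mm, lies on it behind the seat, along the stand's x
- notch (a point): The seat, where the pin's origin lies when fully home (slot's end meets the neck 1 mm farther): at the plate's top face, axes as the stand's. The slot runs along x, 14 mm wide, open at -x, its flared mouth ends 40 mm from the seat. Only the neck fits, so the pin enters level, moving to +x, the plate between its flange and thick body
- platform (a joint): position of the sliding platform in m: 0 locked, up to 0.06 as it slides to the shaker's +y; it cannot move while the pin is in the bore. About 2 N of friction and a light drag; it stays where it is left
- platform_grip (a point): point to grip on the platform's orange upright knob, on its axis, 122 mm above the bench; knob 26 mm in diameter, top 138 mm above the bench; the platform's surface is 25 mm below this point; axes as the shaker's
- pointer (a point): end of the blue pointer, a 5 mm wide bar on the platform's front edge that points to the shaker's -x; it moves with the platform
- index_mark (a point): end of the yellow index, a 5 mm wide bar on a yellow 14 mm clip on the housing in front of the platform, 20 to 55 mm from the pointer along the shaker's +y at the start; lined up when both have the same y in the shaker's frame. The clip is stiff (12 N)
- vial0: small glass vial with a black cap, 29 mm diameter, 50 mm tall, 40 g, standing loose on the platform's green mats; origin under its centre
- vial1: small glass vial with a black cap, 29 mm diameter, 50 mm tall, 40 g, standing loose on the platform's green mats; origin under its centre
- vial2: small glass vial with a black cap, 29 mm diameter, 50 mm tall, 40 g, standing loose on the platform's green mats; origin under its centre
- reagent: glass reagent bottle, 84 mm diameter, 190 mm tall, behind at the right; origin under its centre
- wash_bottle: white wash bottle, 64 mm diameter, 170 mm tall, behind at the left; origin under its centre
- beaker: empty beaker, 60 mm diameter, 70 mm tall, at the left behind the shaker; origin under its centre
- vortex: dark blue vortex mixer fixed on the bench, 128 mm diameter, 115 mm tall, on the side of the shaker that the stand does not take; origin under its centre
There are look-alikes about, which are no part of the job. Leave any green look-alike of the stand alone.

How it is judged (in metres and radians):
On the way, in this order (a step that is already met when the one before it is completed fails the run):
1. the pin is drawn clear of the bore, the platform still in its locked place (z of pin_tip in the frame of shaker above 0.107 m and value of joint platform below 0.008 m), for 0.1 s.
2. the pin is parked: fully home in the notch, upright on its flange, tab in line with the white line, and let go (horizontal distance between pin and notch below 0.007 m and z of pin in the frame of notch between -0.003 and 0.004 m and angle between pin's own z axis and vertical below 0.15 rad and angle between the x axis of pin and the x axis of stand, either way round below 0.26 rad and contact force between the fingers and pin below 0.1 N), for 0.3 s.
3. the platform's pointer lines up with the yellow index (y of pointer in the frame of index_mark between -0.005 and 0.005 m), for 0.2 s.
At the end, for the whole second after the job is handed in: Pin at rest in the notch: within 7 mm of the seat in plan, flange on the plate (-3 to +4 mm), upright within 0.15 rad, tab within 0.26 rad of the white line. Platform at rest, pointer within 5 mm of the index along the slide. The three vials stand on the platform (all of step 3 and horizontal distance between pin and notch below 0.007 m and z of pin in the frame of notch between -0.003 and 0.004 m and angle between each of pin, vial0, vial1, vial2's own z axis and vertical below 0.15 rad and angle between the x axis of pin and the x axis of stand, either way round below 0.26 rad and linear speed of pin below 0.02 m/s and velocity of joint platform between -0.005 and 0.005 m/s and height (world z) of each of vial0, vial1, vial2 above 0.09 m); the robot touches nothing.
It fails at once if a vial is tipped over or falls from the platform (angle between any of vial0, vial1, vial2's own z axis and vertical above 0.5 rad or height (world z) of any of vial0, vial1, vial2 below 0.085 m).
It fails at once if a bottle or the beaker is moved by more than 20 mm (distance of any of reagent, wash_bottle, beaker from where it was at the start of the episode above 0.02 m).
It fails at once if the yellow index is moved by more than 4 mm (distance of index_mark from where it was at the start of the episode above 0.004 m).
It fails at once if the pin falls to the bench (height (world z) of pin below 0.035 m).
It also fails if it takes over 56 s, if anything falls off the work surface, if the arm or the gripper's body presses on something with over 40 N, if the wrist force passes 120 N, or if a joint passes its speed limit or range.

## Working session

There is one attempt and no reset: what is moved stays moved. The work goes in short steps, Python scripts to look and compute and a tool call to move; the robot and the scene stay as the last step left them, time stands still between calls to the robot, and variables do not carry over. Pictures are saved under pics/ and viewed, at most 10 in all, crops included, and the job is handed in when it is done.

Besides the shell and the picture viewer there is one more tool, called after "Emit:" by a JSON object that holds its "method" and its "body". arm_command: Moves the arm, as the interface text tells. Shift numbers are shares of 0.5 m and turn numbers shares of 90 degrees, none past 1 either way. Its arguments: {"type":"object","properties":{"moves":{"type":"array","items":{"type":"array"}},"force":{"type":"number"}},"required":["moves"]}

```bash
mkdir -p pics; ls; cat > h.py <<'E'
import numpy as np, cv2
from bench import monitor, capture, workorder, models
from scipy.spatial.transform import Rotation as Ro
def ray(c,uv):
    d=c['T'][:3,:3]@np.linalg.solve(c['K'],[uv[0],uv[1],1.]); return c['T'][:3,3],d
def atz(c,uv,z):
    o,d=ray(c,uv); return o+d*(z-o[2])/d[2]
def proj(c,p):
    q=np.linalg.inv(c['T'])@np.r_[p,1]; q=c['K']@q[:3]; return q[:2]/q[2]
def tri(obs):
    A=0;b=0
    for c,uv in obs:
        o,d=ray(c,uv); d=d/np.linalg.norm(d); M=np.eye(3)-np.outer(d,d); A=A+M;b=b+M@o
    return np.linalg.solve(A,b)
def save(n,f): cv2.imwrite('pics/'+n+'.png',f[:,:,::-1])
def tool():
    s=monitor.get_obs(); return np.array(s['eef_pos']),Ro.from_euler('xyz',s['eef_rot'],degrees=True)
E
python3 - <<'E'
from h import *
np.set_printoptions(precision=4,suppress=True)
s=monitor.get_obs();print(s)
C={n:capture(n) for n in('scene','top')}
save('a',np.hstack([C['scene']['frame']]));save('b',C['top']['frame'])
Z=dict(lug=.105,pin=.105,pin_tip=.05,stand=0,notch=.085,platform_grip=.122,pointer=.1,index_mark=.1,shaker=0,vial0=.097,vortex=0,reagent=0,wash_bottle=0,beaker=0)
for n,z in Z.items():
  for k,c in C.items():
    for r in models.mark_of(k,n)[:3]:
      print(n,k,round(r['conf'],2),np.round(r['location'],1),atz(c,r['location'],z))
for k,c in C.items(): print(k,c['T'][:3,3],c['K'][0,0])
E
```

```text
pics
{'time_s': 0.0, 'joints': array([-80.5851,  24.4494,   4.2305,  92.0512,  -1.9531,  63.6456,
        -3.8443]), 'dq': array([ 0.0694, -0.0192,  0.0156, -0.0938,  0.0098,  0.1701, -0.0504]), 'joint_efforts': array([  0.0011, -93.5794,   3.6667, -45.4209,  -0.049 ,   0.0199,
         0.    ]), 'eef_pos': array([0.2083, 0.6416, 0.2048]), 'eef_rot': array([-179.9261,    0.0057,  162.0189]), 'wrist_force': array([ 0.4499, -0.6853, -0.3139]), 'torque': array([-0.0239, -0.0178,  0.0108]), 'grasp_force': 0.0, 'finger_gap': 0.09397452196256224}
lug scene 0.73 [160.  224.3] [ 0.4926 -0.3146  0.105 ]
lug scene 0.68 [240.1 197.5] [ 0.4785 -0.0963  0.105 ]
lug top 0.77 [315.1 243.5] [ 0.4782 -0.1005  0.105 ]
lug top 0.73 [181.4 249.3] [0.4672 0.2961 0.105 ]
pin scene 0.72 [241.7 195. ] [ 0.4699 -0.0882  0.105 ]
pin scene 0.55 [238.5 198.4] [ 0.4803 -0.1016  0.105 ]
pin top 0.63 [314.8 244.4] [ 0.4756 -0.0996  0.105 ]
stand scene 0.65 [164.5 251.3] [ 0.4743 -0.3171 -0.    ]
stand scene 0.59 [111.2 260.6] [ 0.4465 -0.4493  0.    ]
stand top 0.85 [378.3 246.3] [ 0.4714 -0.3102  0.    ]
stand to
[... 1376 characters left out ...]
5.5 249.6] [ 0.469  -0.3131 -0.    ]
vortex top 0.6 [183.  247.7] [0.4766 0.3204 0.    ]
reagent scene 0.65 [152. 310.] [ 0.6561 -0.393   0.    ]
reagent top 0.94 [403.  187.7] [ 0.6613 -0.3997  0.    ]
wash_bottle scene 0.82 [420.2 203.7] [0.6157 0.4184 0.    ]
wash_bottle scene 0.27 [286.1 241.3] [ 0.5846 -0.0133  0.    ]
wash_bottle top 0.7 [155.6 201.8] [0.6291 0.4143 0.    ]
beaker scene 0.97 [408.3 233.8] [0.709  0.2993 0.    ]
beaker scene 0.62 [164.1 252.3] [ 0.4777 -0.3191  0.    ]
beaker top 0.78 [189.2 179.4] [0.7025 0.3041 0.    ]
beaker top 0.2 [180.8 246.6] [0.4802 0.3277 0.    ]
scene [ 1.3929 -0.4119  0.8055] 446.74986208513286
top [ 0.4207 -0.022   1.2385] 382.56834524398255
```

```bash
python3 - <<'E'
import cv2
b=cv2.imread('pics/b.png')[165:295,230:460]; cv2.imwrite('pics/b2.png',cv2.resize(b,None,fx=3.4,fy=3.4,interpolation=cv2.INTER_CUBIC))
E
```

```text
(no output)
```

View pics/b2.png

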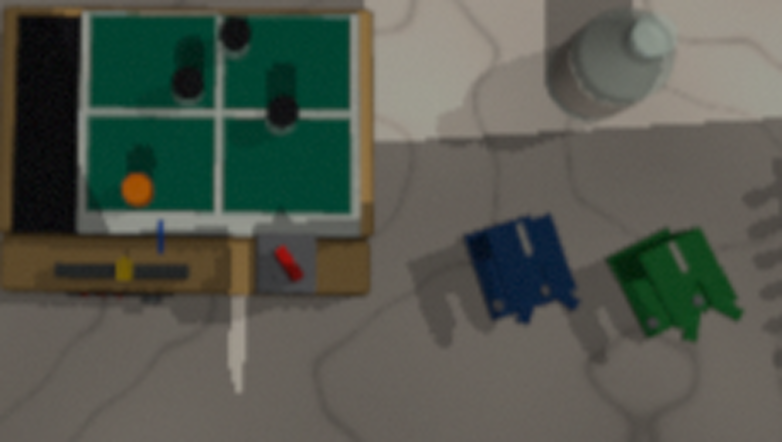

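View pics/a.png

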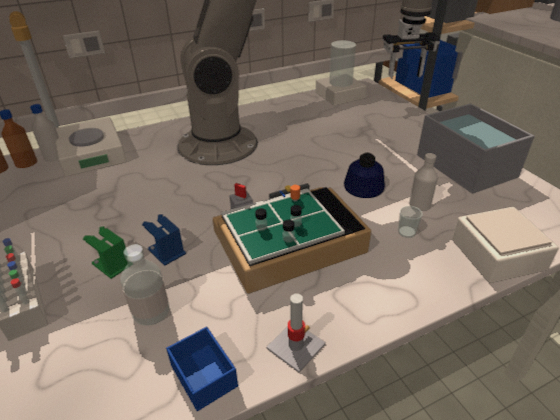

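Top view: the pin's red tab is at (315,242) and turned about 35°. The blue stand is at (383,243) with its white line at (385,235), about 24°, and its slot opens towards the robot. The green look-alike is to its right. The blue pointer is at (277,234) and the yellow index at (267,244). The scene view agrees with this.

```bash
cat >> h.py <<'E'
def go(*targets, base=None):
    "print tool-frame shares to reach world (x,y,z,yaw) with tool down"
    p,R=tool() if base is None else (np.array(base[:3]),Ro.from_euler('xyz',[180,0,base[3]],degrees=True))
    for x,y,z,w in targets:
        Rt=Ro.from_euler('xyz',[180,0,w],degrees=True)
        print((x,y,z,w),'->',np.round(R.inv().apply(np.array([x,y,z])-p)/.5,4).tolist(),np.round((R.inv()*Rt).as_rotvec(degrees=True)/90,4).tolist())
E
python3 - <<'E'
from h import *
go((.44,.25,.28,85)); go((.476,-.1,.26,35),base=(.44,.25,.28,85))
E
```

```text
(0.44, 0.25, 0.28, 85) -> [-0.6827, -0.6027, -0.1491] [-0.0, -0.0, 0.8557]
(0.476, -0.1, 0.26, 35) -> [-0.6911, 0.1327, 0.04] [-0.0, -0.0, 0.5556]
```

Emit:
{"method": "arm_command", "body": {"moves": [[0.5, [-0.68, -0.6, -0.15], [0, 0, 0.856]], [0.5, [-0.68, -0.6, -0.15], [0, 0, 0.856]], [0.5, [-0.68, -0.6, -0.15], [0, 0, 0.856]], [0.5, [-0.68, -0.6, -0.15], [0, 0, 0.856]], [0.5, [-0.68, -0.6, -0.15], [0, 0, 0.856]]]}}

```text
time_s: 1.92
eef_pos: [0.3136, 0.4633, 0.2398]
eef_rot: [-180.0, -0.0, 125.9]
wrist_force: [1.3, 0.5, 0.9]
finger_gap: 0.064
grasp_force: 0.0
```

```bash
python3 - <<'E'
from h import *
print(tool()[0],monitor.get_obs()['joints'],monitor.get_obs()['eef_rot']);go((.44,.25,.28,85),(.476,-.1,.26,35),(.45,.05,.28,50))
E
```

```text
[0.31362617 0.46325189 0.23981001] [-74.72320124  11.86701349  14.29622275 105.42150519  -3.28682798
  63.0984691  -23.37550248] [-1.79999376e+02 -2.18509159e-02  1.25856864e+02]
(0.44, 0.25, 0.28, 85) -> [-0.4937, -0.045, -0.0806] [-0.0001, -0.0002, 0.454]
(0.476, -0.1, 0.26, 35) -> [-1.1032, -0.3967, -0.0408] [-0.0002, -0.0002, 1.0095]
(0.45, 0.05, 0.28, 50) -> [-0.8296, -0.2631, -0.0807] [-0.0002, -0.0002, 0.8429]
```

Emit:
{"method": "arm_command", "body": {"moves": [[0.5, [-0.49, -0.05, -0.08], [0, 0, 0.45]], [0.5, [-0.49, -0.05, -0.08], [0, 0, 0.45]], [0.5, [-0.83, -0.263, -0.08], [0, 0, 0.84]], [0.5, [-0.83, -0.263, -0.08], [0, 0, 0.84]], [0.5, [-0.83, -0.263, -0.08], [0, 0, 0.84]]]}}

```text
time_s: 2.33
eef_pos: [0.389, 0.2723, 0.2624]
eef_rot: [180.0, -0.0, 90.0]
wrist_force: [2.0, -0.7, 0.8]
finger_gap: 0.0471
grasp_force: 0.0
```

```bash
python3 - <<'E'
from h import *
print(monitor.get_obs()['joints']);go((.476,-.1,.26,35))
E
```

```text
[-66.55535181   1.51762928  24.58755245 113.91385037  -0.72601157
  64.6841818  -41.62567327]
(0.476, -0.1, 0.26, 35) -> [-0.7447, 0.1734, 0.0044] [-0.0002, -0.0004, 0.6116]
```

Emit:
{"method": "arm_command", "body": {"moves": [[0.5, [-0.745, 0.173, 0], [0, 0, 0.61]], [0.5, [-0.745, 0.173, 0], [0, 0, 0.61]], [0.5, [-0.745, 0.173, 0], [0, 0, 0.61]], [0.5, [-0.745, 0.173, 0], [0, 0, 0.61]], [0.5, [-0.745, 0.173, 0], [0, 0, 0.61]]]}}

```text
time_s: 2.75
eef_pos: [0.4373, 0.0696, 0.2625]
eef_rot: [-180.0, -0.1, 54.2]
wrist_force: [2.4, 0.5, 0.8]
finger_gap: 0.0468
grasp_force: 0.0
```

```bash
python3 - <<'E'
from h import *
print(monitor.get_obs()['joints']);go((.476,-.1,.26,35))
E
```

```text
[-54.30772373  -3.46262484  36.10664076 117.77668353   2.19697945
  64.98309896 -54.93722559]
(0.476, -0.1, 0.26, 35) -> [-0.2301, 0.261, 0.0047] [-0.0002, -0.0008, 0.2138]
```

Emit:
{"method": "arm_command", "body": {"moves": [[0.5, [-0.23, 0.261, 0], [0, 0, 0.214]], [0.5, [-0.23, 0.261, 0], [0, 0, 0.214]], [0.5, [-0.23, 0.261, 0], [0, 0, 0.214]], [0.5, [-0.23, 0.261, 0], [0, 0, 0.214]], [0.5, [-0.23, 0.261, 0], [0, 0, 0.214]]]}}

```text
time_s: 3.17
eef_pos: [0.4775, -0.104, 0.2629]
eef_rot: [179.9, -0.1, 35.0]
wrist_force: [-0.7, 0.1, -0.5]
finger_gap: 0.0472
grasp_force: 0.0
```

```bash
python3 - <<'E'
from h import *
np.set_printoptions(precision=4,suppress=True)
print(monitor.get_obs()['joints'],monitor.get_obs()['eef_pos'],monitor.get_obs()['eef_rot'])
c=capture('wrist');save('w1',c['frame']);print(c['T'])
def fit(n,z):
  for r in models.silhouettes('wrist',n)[:2]:
    print(n,'sil',r['conf'],np.round(r['location'],1),r['mask'].sum(),atz(c,r['location'],z))
for n,z in dict(pin=.105,lug=.105,notch=.085,index_mark=.1,pointer=.1,platform_grip=.122).items():
  for r in models.mark_of('wrist',n)[:2]: print(n,r['conf'],np.round(r['location'],1),atz(c,r['location'],z))
# red tab
f=c['frame'].astype(int); m=(f[...,0]>90)&(f[...,0]>2.2*f[...,1])&(f[...,0]>2.2*f[...,2])
n,l,st,ce=cv2.connectedComponentsWithStats(m.astype(np.uint8))
for i in range(1,n):
  if st[i,4]>60: print(st[i],ce[i],atz(c,ce[i],.14))
E
```

```text
[-41.9105   2.9776  49.4007 113.374   -2.4461  64.5909 -46.5479] [ 0.4775 -0.104   0.2629] [179.8837  -0.0517  34.9547]
[[ 0.5734 -0.7921 -0.2093  0.5387]
 [-0.8193 -0.5536 -0.1493 -0.0616]
 [ 0.0024  0.257  -0.9664  0.4428]
 [ 0.      0.      0.      1.    ]]
pin 0.91 [279.2 186.9] [ 0.4811 -0.0994  0.105 ]
lug 0.89 [278.9 188. ] [ 0.4799 -0.0999  0.105 ]
notch 0.93 [424.5 291.1] [ 0.4729 -0.3226  0.085 ]
notch 0.66 [494.7 351.3] [ 0.4595 -0.4554  0.085 ]
index_mark 0.64 [168.8  98.6] [0.4908 0.0426 0.1   ]
index_mark 0.5 [279.1 186.5] [ 0.4805 -0.0997  0.1   ]
pointer 0.56 [194.9 114.3] [0.4928 0.0132 0.1   ]
pointer 0.49 [421.2 289.8] [ 0.4747 -0.3074  0.1   ]
platform_grip 0.72 [205.2  53. ] [0.5472 0.0285 0.122 ]
[272 173  10  37 327] [276.5138 191.685 ] [ 0.4817 -0.0961  0.14  ]
```

View pics/w1.png

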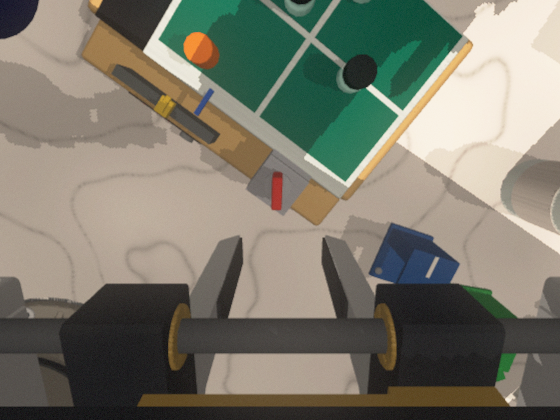

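The wrist view shows the tab at (277,191), nearly parallel to the fingers, the lug around it, the blue stand at (415,255) with its white line at (432,267), and the green stand behind it.

```bash
python3 - <<'E'
from h import *
np.set_printoptions(precision=4,suppress=True)
print(monitor.get_obs()['eef_pos'],monitor.get_obs()['eef_rot'])
C={n:capture(n) for n in('wrist','top')}
def ang(a,b): d=b-a; return np.degrees(np.arctan2(d[1],d[0]))
for k,c in C.items():
  f=c['frame'].astype(int)
  m=(f[...,0]>80)&(f[...,0]>2.*f[...,1])&(f[...,0]>2.*f[...,2])
  if k=='wrist': m[:170]=0;m[215:]=0
  else: m[:235]=0;m[255:]=0; m[:,:300]=0;m[:,330:]=0
  r=cv2.minAreaRect(np.argwhere(m)[:,::-1].astype(np.float32)); print(k,'tab',r,m.sum())
  b=cv2.boxPoints(r); L=[np.linalg.norm(b[i]-b[(i+1)%4]) for i in range(2)]; i=int(np.argmax(L))
  p=[atz(c,b[j%4],.145) for j in (i,i+1,i+2,i+3)]; print(ang(p[0],p[1]),ang(p[3],p[2]))
  # white line: bright inside box near notch
  n0=proj(c,[.482,-.31,.085]); 
  x0,y0=np.round(n0).astype(int); s=26 if k=='wrist' else 12
  g=f[...,0].copy(); w=np.zeros_like(m); w[y0-s:y0+s,x0-s:x0+s]=1
  # bright pixels whose surrounding is blue: dilate blue mask & fill
  blue=((f[...,2]>1.5*f[...,0])&(f[...,2]>40)).astype(np.uint8)
  n,l,st,ce=cv2.connectedComponentsWithStats(blue); 
  best=max([i for i in range(1,n) if np.hypot(*(ce[i]-n0))<40],key=lambda i:st[i,4])
  cs,_=cv2.findContours((l==best).astype(np.uint8),cv2.RETR_CCOMP,cv2.CHAIN_APPROX_NONE)
  hull=np.zeros(m.shape,np.uint8); cv2.fillPoly(hull,[cv2.convexHull(np.vstack(cs))],1)
  q=(hull>0)&(g>120)
  n,l2,st,ce=cv2.connectedComponentsWithStats(q.astype(np.uint8)); 
  for i in range(1,n):
    if st[i,4]<10: continue
    w=f.sum(2)*(l2==i); yy,xx=np.nonzero(l2==i)
    P=np.array([atz(c,(u,v),.085)[:2] for u,v in zip(xx,yy)]); mu=P.mean(0); U=np.linalg.svd(P-mu)[2][0]
    t=(P-mu)@U; print(k,'white',st[i],mu,np.degrees(np.arctan(U[1]/U[0])),t.min(),t.max())
E
```

```text
[ 0.477  -0.0964  0.2622] [-179.9771   -0.0085   35.4511]
wrist tab ((283.7723083496094, 194.59844970703125), (9.5963134765625, 37.164913177490234), 3.1798300743103027) 349
32.24762086515115 32.68414632892282
wrist white [437 243  19  18  45] [ 0.528  -0.2965] 84.54369325886334 -0.012112023232763088 0.019413090603795948
wrist white [431 261  13  22  92] [ 0.5026 -0.3083] 17.384383499584594 -0.01389762521096756 0.014341061778835875
top tab ((0.0, 0.0), (0.0, 0.0), 0.0) 0
0.0 0.0
```

```bash
python3 - <<'E'
from h import *
np.set_printoptions(precision=4,suppress=True)
print(monitor.get_obs()['eef_pos'],monitor.get_obs()['eef_rot'])
c=capture('wrist'); f=c['frame'].astype(int)
m=(f[...,0]>80)&(f[...,0]>2.*f[...,1])&(f[...,0]>2.*f[...,2]); m[:165]=0;m[220:]=0;m[:,:240]=0;m[:,320:]=0
yy,xx=np.nonzero(m); print(m.sum(),yy.min(),yy.max(),xx.min(),xx.max())
# model silhouette of tab box, best fit over x,y,yaw
best=None
from scipy.optimize import minimize
def cost(v):
  x,y,w=v[0],v[1],np.radians(v[2]*10); R=np.array([[np.cos(w),-np.sin(w)],[np.sin(w),np.cos(w)]])
  pts=[proj(c,np.r_[np.array([x,y])+R@np.array([a*.016,b*.005]),z]) for a in(-1,1) for b in(-1,1) for z in(.109,.145)]
  h=np.zeros(m.shape,np.uint8); q=cv2.convexHull((np.array(pts)*16).astype(np.int32)); cv2.fillPoly(h,[q],255,cv2.LINE_AA,4)
  return np.abs(h/255.-m).sum()
r=min((minimize(cost,[.479,-.0995,a],method='Nelder-Mead',options=dict(initial_simplex=[[.479,-.0995,a],[.482,-.0995,a],[.479,-.0965,a],[.479,-.0995,a+.5]])) for a in(3.,3.4)),key=lambda r:r.fun)
print(r.x,r.fun); x,y,w=r.x[0],r.x[1],r.x[2]*10
for n,z in dict(pin=.105,lug=.105).items():
  for q in models.mark_of('wrist',n)[:1]: print(n,q['conf'],atz(c,q['location'],z))
go((x,y,.16,w),(x,y,.113,w))
E
```

```text
[ 0.477  -0.0967  0.2622] [-179.9852   -0.0155   35.4317]
349 176 213 278 288
[ 0.4797 -0.0977  3.3307] 136.27058823529413
pin 0.94 [ 0.482  -0.0982  0.105 ]
lug 0.77 [ 0.4818 -0.096   0.105 ]
(np.float64(0.47970796770846713), np.float64(-0.0977358253594125), 0.16, np.float64(33.3073892615187)) -> [0.0037, 0.004, 0.2045] [-0.0001, -0.0001, 0.023]
(np.float64(0.47970796770846713), np.float64(-0.0977358253594125), 0.113, np.float64(33.3073892615187)) -> [0.0037, 0.004, 0.2985] [-0.0001, -0.0001, 0.023]
```

Emit:
{"method": "arm_command", "body": {"moves": [[0.4, [0.003, 0.005, 0.15], [0, 0, 0.025]], [0.4, [0.003, 0.005, 0.25], [0, 0, 0.025]], [0.4, [0.003, 0.005, 0.298], [0, 0, 0.025]], [0.4, [0.003, 0.005, 0.298], [0, 0, 0.025]], [0.4, [0.003, 0.005, 0.298], [0, 0, 0.025]]]}}

```text
time_s: 4.18
eef_pos: [0.4769, -0.0986, 0.1092]
eef_rot: [-179.9, 0.4, 33.1]
wrist_force: [-1.0, -0.1, -0.2]
finger_gap: 0.0376
grasp_force: 0.0
```

Emit:
{"method": "arm_command", "body": {"moves": [[0, [0, 0, 0], [0, 0, 0]], [0, [0, 0, 0], [0, 0, 0]], [0, [0, 0, 0], [0, 0, 0]], [0, [0, 0, 0], [0, 0, 0]]], "force": 15}}

```text
time_s: 4.52
eef_pos: [0.4808, -0.0987, 0.1148]
eef_rot: [180.0, -0.2, 33.1]
wrist_force: [-1.5, 1.6, 0.3]
finger_gap: 0.0145
grasp_force: 0.7
```

```bash
python3 - <<'E'
from h import *
s=monitor.get_obs();print({k:s[k] for k in('eef_pos','eef_rot','wrist_force','torque','finger_gap','grasp_force')})
c=capture('wrist');save('w2',cv2.resize(c['frame'][120:330,140:420],None,fx=2,fy=2))
E
```

```text
{'eef_pos': array([ 0.48078832, -0.09865434,  0.11479886]), 'eef_rot': array([ 1.79955656e+02, -1.63407587e-01,  3.31008473e+01]), 'wrist_force': array([-1.4675774 ,  1.63936894,  0.30460197]), 'torque': array([ 0.13908041,  0.39367249, -0.01587159]), 'finger_gap': 0.014466350172073079, 'grasp_force': 0.7261127047240734}
```

View pics/w2.png

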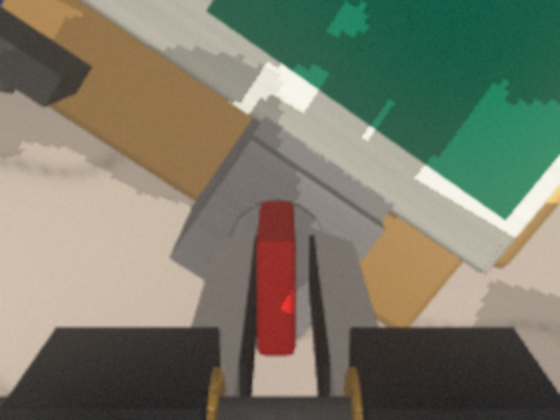

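Emit:
{"method": "arm_command", "body": {"moves": [[0, [0, 0, 0], [0, 0, 0]], [0, [0, 0, 0], [0, 0, 0]], [0, [0, 0, 0], [0, 0, 0]], [0, [0, 0, -0.02], [0, 0, 0]], [0, [0, 0, -0.05], [0, 0, 0]]], "force": 25}}

```text
time_s: 4.98
eef_pos: [0.4792, -0.0982, 0.1385]
eef_rot: [-179.9, 0.0, 33.1]
wrist_force: [1.9, 6.2, -5.1]
finger_gap: 0.01
grasp_force: 25.0
```

```bash
python3 - <<'E'
from h import *
s=monitor.get_obs();print({k:s[k] for k in('eef_pos','eef_rot','wrist_force','torque','finger_gap','grasp_force')})
E
```

```text
{'eef_pos': array([ 0.47920129, -0.09816191,  0.13849367]), 'eef_rot': array([-1.79935020e+02,  4.26994587e-02,  3.30979577e+01]), 'wrist_force': array([ 1.91810492,  6.20224532, -5.11106724]), 'torque': array([ 1.81143462, -0.09007311,  0.06178833]), 'finger_gap': 0.009986063205842293, 'grasp_force': 24.994195997714996}
```

Emit:
{"method": "arm_command", "body": {"moves": [[0, [0.001, -0.002, -0.04], [0, 0, 0]], [0, [0.001, -0.002, -0.08], [0, 0, 0]], [0, [0.001, -0.002, -0.12], [0, 0, 0]], [0, [0.001, -0.002, -0.12], [0, 0, 0]], [0, [0.001, -0.002, -0.12], [0, 0, 0]]]}}

```text
time_s: 5.4
eef_pos: [0.4803, -0.0977, 0.1996]
eef_rot: [180.0, -0.2, 33.1]
wrist_force: [-0.0, 0.3, -1.6]
finger_gap: 0.01
grasp_force: 25.0
```

```bash
python3 - <<'E'
from h import *
np.set_printoptions(precision=4,suppress=True)
s=monitor.get_obs();print({k:s[k] for k in('eef_pos','eef_rot','wrist_force','torque','finger_gap','grasp_force')})
c=capture('wrist');save('w3',c['frame']);p=s['eef_pos']
for n,z in dict(pin=p[2]-.0085,pin_tip=p[2]-.0625,notch=.085,lug=.105).items():
  for q in models.mark_of('wrist',n)[:2]: print(n,q['conf'],q['location'],atz(c,q['location'],z))
E
```

```text
{'eef_pos': array([ 0.4803, -0.0977,  0.1996]), 'eef_rot': array([179.9667,  -0.1736,  33.0974]), 'wrist_force': array([-0.0104,  0.3355, -1.6095]), 'torque': array([-0.0639,  0.0765,  0.0391]), 'finger_gap': 0.010003845110045442, 'grasp_force': 24.99903380870819}
pin 0.89 [281.3, 244.5] [ 0.4803 -0.0982  0.1911]
notch 0.62 [453.2, 319.8] [ 0.4726 -0.3158  0.085 ]
lug 0.7 [280.9, 206.2] [ 0.4816 -0.0969  0.105 ]
```

View pics/w3.png

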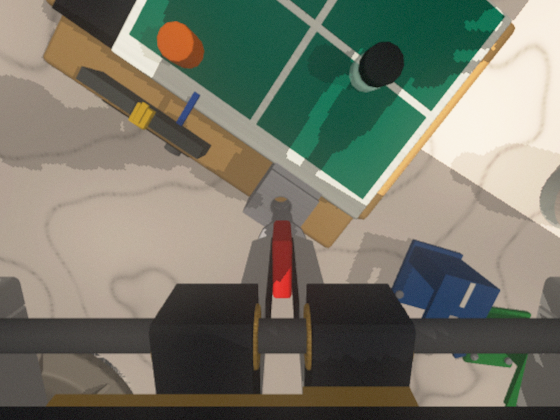

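The pin hangs upright in the grip, clear of the lug, with its tip near (281,205). The stand is at (445,285).

```bash
python3 - <<'E'
from h import *
go((.41,-.341,.2,20))
E
```

```text
(0.41, -0.341, 0.2, 20) -> [-0.3812, 0.3322, -0.0044] [-0.0001, 0.0008, 0.1452]
```

Emit:
{"method": "arm_command", "body": {"moves": [[0, [-0.07, 0.06, 0], [0, 0, 0.04]], [0, [-0.14, 0.12, 0], [0, 0, 0.08]], [0, [-0.2, 0.175, 0], [0, 0, 0.11]], [0, [-0.25, 0.22, 0], [0, 0, 0.145]], [0, [-0.3, 0.262, 0], [0, 0, 0.145]]]}}

```text
time_s: 6.07
eef_pos: [0.4239, -0.2922, 0.1979]
eef_rot: [180.0, 0.0, 19.7]
wrist_force: [1.7, 0.6, -1.3]
finger_gap: 0.0099
grasp_force: 25.0
```

Emit:
{"method": "arm_command", "body": {"moves": [[0, [-0.07, 0.06, 0], [0, 0, 0]], [0, [-0.1, 0.05, 0], [0, 0, 0]], [0, [-0.1, 0.05, 0], [0, 0, 0]], [0, [-0.1, 0.05, 0], [0, 0, 0]]]}}

```text
time_s: 6.4
eef_pos: [0.3859, -0.3305, 0.1978]
eef_rot: [-180.0, 0.0, 19.9]
wrist_force: [0.3, -0.0, -1.2]
finger_gap: 0.01
grasp_force: 25.0
```

```bash
python3 - <<'E'
from h import *
np.set_printoptions(precision=4,suppress=True)
s=monitor.get_obs();print({k:s[k] for k in('joints','eef_pos','eef_rot','wrist_force','finger_gap','grasp_force')})
c=capture('wrist');save('w4',c['frame']);p=s['eef_pos']
for n,z in dict(pin=p[2]-.0085,pin_tip=p[2]-.0625,notch=.085,stand=0).items():
  for q in models.mark_of('wrist',n)[:2]: print(n,q['conf'],q['location'],atz(c,q['location'],z))
E
```

```text
{'joints': array([-15.5523,  13.9124,  57.5262, 115.8624, -13.915 ,  57.3927,
       -21.3126]), 'eef_pos': array([ 0.3859, -0.3305,  0.1978]), 'eef_rot': array([-179.9635,    0.0378,   19.8761]), 'wrist_force': array([ 0.3138, -0.0172, -1.212 ]), 'finger_gap': 0.009996355940181773, 'grasp_force': 24.999119639396667}
pin 0.77 [283.4, 245.9] [ 0.3854 -0.3325  0.1893]
pin_tip 0.92 [281.0, 213.5] [ 0.3897 -0.3292  0.1353]
notch 0.7 [300.6, 107.2] [ 0.4715 -0.3175  0.085 ]
notch 0.65 [431.6, 177.2] [ 0.455  -0.4515  0.085 ]
stand 0.65 [401.9, 166.0] [ 0.4547 -0.4553  0.    ]
```

View pics/w4.png

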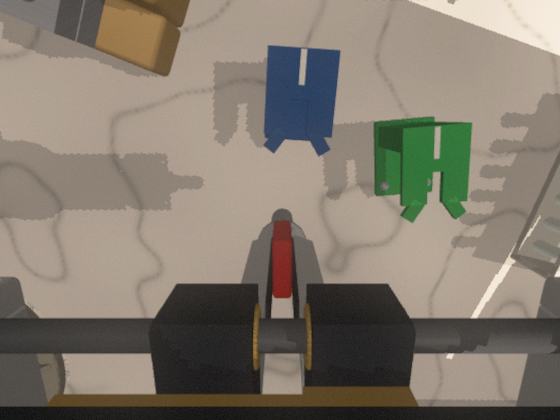

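The stand is at (300,95) with the white line at (303,67) and the flared mouth at (297,145), facing the pin. The pin's tip is at (281,214). I'll crop in closer to measure the slot.

```bash
python3 - <<'E'
from h import *
np.set_printoptions(precision=4,suppress=True)
im=cv2.imread('pics/w4.png')[30:165,240:370]; im=np.clip(im.astype(float)*1.8,0,255).astype(np.uint8); cv2.imwrite('pics/w4c.png',cv2.resize(im,None,fx=4.4,fy=4.4,interpolation=cv2.INTER_CUBIC))
c=capture('wrist'); f=c['frame'].astype(int)
m=np.zeros(f.shape[:2],bool); m[40:100,285:320]=1; m&=f[...,0]>95
yy,xx=np.nonzero(m); P=np.array([atz(c,q,.085)[:2] for q in zip(xx,yy)]); mu=P.mean(0);U=np.linalg.svd(P-mu)[2][0]; t=(P-mu)@U
print(len(P),mu,np.degrees(np.arctan(U[1]/U[0])),t.min(),t.max(),tool()[0])
b=(f[...,2]>1.5*f[...,0])&(f[...,2]>35); b[165:]=0;b[:,:240]=0;b[:,360:]=0
# side edges of top plate: left/right col per row
for r in range(46,156,6):
  w=np.nonzero(b[r])[0]
  if len(w): print(r,w.min(),w.max(),atz(c,(w.min(),r),.085)[:2],atz(c,(w.max(),r),.085)[:2])
E
```

```text
641 [ 0.5132 -0.3028] 24.515246634710135 -0.012235029202740187 0.02613514859187607 [ 0.3877 -0.3293  0.1981]
52 270 316 [ 0.5057 -0.2763] [ 0.5189 -0.3121]
58 270 340 [ 0.5014 -0.2778] [ 0.5215 -0.3326]
64 269 339 [ 0.4967 -0.2786] [ 0.5169 -0.3336]
70 269 338 [ 0.4923 -0.2802] [ 0.5123 -0.3346]
76 269 338 [ 0.4879 -0.2818] [ 0.508  -0.3365]
82 268 337 [ 0.4831 -0.2826] [ 0.5033 -0.3375]
88 268 337 [ 0.4786 -0.2842] [ 0.4988 -0.3394]
94 268 336 [ 0.474  -0.2858] [ 0.4941 -0.3404]
100 267 335 [ 0.4691 -0.2866] [ 0.4893 -0.3415]
106 267 335 [ 0.4644 -0.2883] [ 0.4847 -0.3434]
112 267 334 [ 0.4598 -0.2899] [ 0.4798 -0.3445]
118 266 333 [ 0.4547 -0.2908] [ 0.4749 -0.3456]
124 266 333 [ 0.4499 -0.2925] [ 0.4702 -0.3476]
130 266 332 [ 0.4451 -0.2942] [ 0.4651 -0.3487]
136 267 331 [ 0.4405 -0.2967] [ 0.46   -0.3498]
142 269 324 [ 0.4362 -0.3001] [ 0.4531 -0.346 ]
148 266 328 [ 0.4303 -0.2994] [ 0.4494 -0.3513]
154 274 325 [ 0.4278 -0.3079] [ 0.4436 -0.3508]
```

View pics/w4c.png

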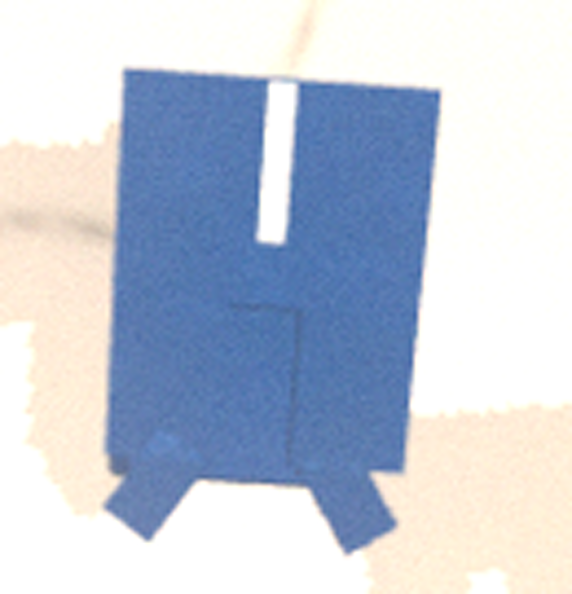

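The white line runs from (304.5,49) to (301.5,85). The slot's end edge is at about (299.5,99), with the slot below it leading to the flares.

```bash
python3 - <<'E'
from h import *
np.set_printoptions(precision=4,suppress=True)
c=capture('wrist'); f=c['frame'].astype(int); s=monitor.get_obs();print(s['eef_pos'],s['eef_rot'])
b=(f[...,2]>1.5*f[...,0])&(f[...,2]>35)
n,l,st,ce=cv2.connectedComponentsWithStats(b.astype(np.uint8)); i=min((i for i in range(1,n) if st[i,4]>1500),key=lambda i:np.hypot(*(ce[i]-[300,95])))
cs,_=cv2.findContours((l==i).astype(np.uint8),cv2.RETR_EXTERNAL,cv2.CHAIN_APPROX_NONE)
h=np.zeros(b.shape,np.uint8); cv2.fillPoly(h,[cv2.convexHull(np.vstack(cs))],1); h=cv2.erode(h,np.ones((3,3)))
print(st[i],ce[i])
m=(h>0)&(f[...,0]>90); m[100:]=0
n,l,st,ce=cv2.connectedComponentsWithStats(m.astype(np.uint8)); i=1+np.argmax(st[1:,4]);print(st[i],ce[i])
yy,xx=np.nonzero(l==i); P=np.array([atz(c,q,.085)[:2] for q in zip(xx,yy)]); mu=P.mean(0);U=np.linalg.svd(P-mu)[2][0]; t=(P-mu)@U
print('white',len(P),mu,np.degrees(np.arctan(U[1]/U[0])),t.min(),t.max())
g=f.sum(2)
cx=int(ce[i][0])
print('rows',[(r,int(g[r,cx-7:cx+3].mean())) for r in range(88,114)])
print('cols',[(q,int(g[106:124,q].mean())) for q in range(286,316)])
for n,z in dict(pin=s['eef_pos'][2]-.0085,pin_tip=s['eef_pos'][2]-.0625,notch=.085).items():
  for q in models.mark_of('wrist',n)[:1]: print(n,q['conf'],q['location'],atz(c,q['location'],z))
E
```

```text
[ 0.3876 -0.3294  0.1981] [-179.9988    0.0128   20.1128]
[ 265   49   76  109 6251] [301.0902  99.1811]
[299  52  10  37 248] [303.6371  69.4395]
white 248 [ 0.5026 -0.3075] 16.11896024652304 -0.013733214669432078 0.014578824788719216
rows [(88, 248), (89, 213), (90, 213), (91, 213), (92, 211), (93, 214), (94, 212), (95, 213), (96, 214), (97, 216), (98, 212), (99, 213), (100, 213), (101, 214), (102, 197), (103, 205), (104, 208), (105, 206), (106, 208), (107, 211), (108, 207), (109, 211), (110, 212), (111, 210), (112, 211), (113, 209)]
cols [(286, 215), (287, 216), (288, 214), (289, 210), (290, 215), (291, 214), (292, 213), (293, 211), (294, 212), (295, 211), (296, 212), (297, 215), (298, 211), (299, 212), (300, 213), (301, 213), (302, 211), (303, 210), (304, 210), (305, 213), (306, 212), (307, 198), (308, 196), (309, 207), (310, 211), (311, 210), (312, 210), (313, 211), (314, 211), (315, 210)]
pin 0.81 [282.9, 243.2] [ 0.3889 -0.3304  0.1896]
pin_tip 0.72 [283.3, 213.1] [ 0.3925 -0.3296  0.1356]
notch 0.84 [433.9, 181.6] [ 0.4546 -0.4541  0.085 ]
```

```bash
python3 - <<'E'
from h import *
go((.3995,-.3365,.15,16.1),(.3995,-.3365,.0985,16.1))
E
```

```text
(0.3995, -0.3365, 0.15, 16.1) -> [0.0184, 0.0211, 0.0964] [0.0, 0.0001, 0.0441]
(0.3995, -0.3365, 0.0985, 16.1) -> [0.0185, 0.0211, 0.1994] [0.0, 0.0001, 0.0441]
```

Emit:
{"method": "arm_command", "body": {"moves": [[0, [0.018, 0.021, 0.05], [0, 0, 0.044]], [0, [0.018, 0.021, 0.1], [0, 0, 0.044]], [0, [0.018, 0.021, 0.15], [0, 0, 0.044]], [0, [0.018, 0.021, 0.19], [0, 0, 0.044]], [0, [0.018, 0.021, 0.199], [0, 0, 0.044]]]}}

```text
time_s: 7.32
eef_pos: [0.3978, -0.3358, 0.0961]
eef_rot: [-179.9, 0.2, 16.1]
wrist_force: [-0.5, 0.7, -2.7]
finger_gap: 0.01
grasp_force: 25.0
```

Emit:
{"method": "arm_command", "body": {"moves": [[0, [0, 0, 0], [0, 0, 0]], [0, [0, 0, 0], [0, 0, 0]], [0, [0, 0, 0], [0, 0, 0]]]}}

```text
time_s: 7.57
eef_pos: [0.3996, -0.3373, 0.0999]
eef_rot: [179.9, -0.1, 16.1]
wrist_force: [0.5, 0.8, -1.2]
finger_gap: 0.0098
grasp_force: 25.0
```

```bash
python3 - <<'E'
from h import *
np.set_printoptions(precision=4,suppress=True)
s=monitor.get_obs();print(s['eef_pos'],s['eef_rot'],s['wrist_force'])
c=capture('scene');k=proj(c,[.42,-.33,.09]).astype(int);print(k)
save('s5',cv2.resize(c['frame'][k[1]-50:k[1]+50,k[0]-60:k[0]+60],None,fx=5,fy=5,interpolation=cv2.INTER_CUBIC))
go((.472,-.316,.0985,16.1),(.4725,-.3158,.0985,16.1))
E
```

```text
[ 0.3996 -0.3373  0.0999] [179.9326  -0.0724  16.065 ] [ 0.5247  0.7946 -1.1744]
[148 214]
(0.472, -0.316, 0.0985, 16.1) -> [0.1507, -0.0007, 0.0031] [0.0007, -0.001, -0.0003]
(0.4725, -0.3158, 0.0985, 16.1) -> [0.1518, -0.0008, 0.0031] [0.0007, -0.001, -0.0003]
```

View pics/s5.png

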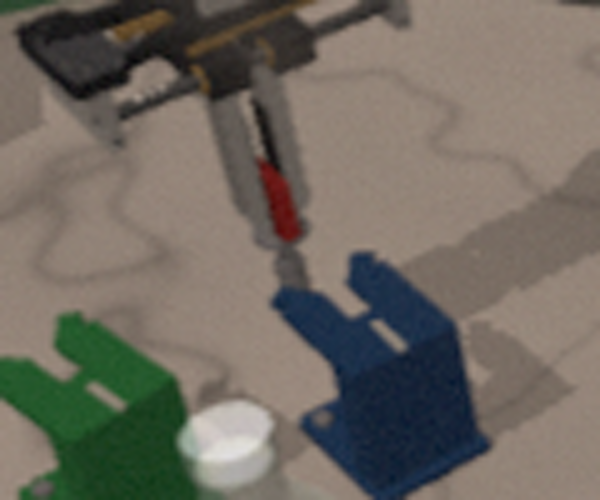

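The pin stands upright in front of the blue stand's mouth, level with the slot. I'll slide it in.

Emit:
{"method": "arm_command", "body": {"moves": [[0, [0.03, -0.0005, 0.001], [0, 0, 0]], [0, [0.055, -0.0005, 0.002], [0, 0, 0]], [0, [0.08, -0.0005, 0.003], [0, 0, 0]], [0, [0.1, -0.0005, 0.003], [0, 0, 0]], [0, [0.1, -0.0005, 0.003], [0, 0, 0]]]}}

```text
time_s: 8.03
eef_pos: [0.4497, -0.3216, 0.0971]
eef_rot: [180.0, -0.0, 16.2]
wrist_force: [-0.6, 0.3, -0.9]
finger_gap: 0.0099
grasp_force: 25.0
```

```bash
python3 - <<'E'
from h import *
np.set_printoptions(precision=4,suppress=True)
s=monitor.get_obs();print(s['eef_pos'],s['eef_rot'],s['wrist_force'],s['torque'])
c=capture('wrist')
for n,z in dict(pin=.09,pin_tip=.04,notch=.085).items():
  for q in models.mark_of('wrist',n)[:1]: print(n,q['conf'],q['location'],atz(c,q['location'],z))
go((.472,-.316,.0985,16.1),(.4725,-.3158,.0985,16.1))
E
```

```text
[ 0.4497 -0.3216  0.0971] [179.9768  -0.0131  16.2482] [-0.6255  0.3182 -0.9406] [-0.046   0.1335 -0.02  ]
pin 0.82 [282.1, 241.9] [ 0.452 -0.322  0.09 ]
pin_tip 0.86 [285.0, 216.5] [ 0.4538 -0.3238  0.04  ]
notch 0.85 [285.0, 207.0] [ 0.4726 -0.3178  0.085 ]
(0.472, -0.316, 0.0985, 16.1) -> [0.0532, 0.0008, -0.0028] [-0.0, 0.0003, -0.0007]
(0.4725, -0.3158, 0.0985, 16.1) -> [0.0542, 0.0007, -0.0028] [-0.0, 0.0003, -0.0007]
```

Emit:
{"method": "arm_command", "body": {"moves": [[0, [0.02, 0.0005, -0.001], [0, 0, 0]], [0, [0.036, 0.0005, -0.001], [0, 0, 0]], [0, [0.048, 0.0005, -0.001], [0, 0, 0]], [0, [0.054, 0.0005, -0.001], [0, 0, 0]], [0, [0.054, 0.0005, -0.001], [0, 0, 0]]]}}

```text
time_s: 8.65
eef_pos: [0.4728, -0.3156, 0.0975]
eef_rot: [-180.0, 0.1, 16.1]
wrist_force: [-3.7, -0.5, -0.3]
finger_gap: 0.0098
grasp_force: 25.0
```

Emit:
{"method": "arm_command", "body": {"moves": [[0, [0, 0, 0], [0, 0, 0]], [0, [0.004, 0, 0], [0, 0, 0]], [0, [0.004, 0, 0], [0, 0, 0]], [0, [0.004, 0, 0], [0, 0, 0]]]}}

```text
time_s: 8.98
eef_pos: [0.4739, -0.3153, 0.0975]
eef_rot: [-180.0, 0.1, 16.0]
wrist_force: [-7.9, -1.5, 1.1]
finger_gap: 0.0104
grasp_force: 25.0
```

```bash
python3 - <<'E'
from h import *
np.set_printoptions(precision=4,suppress=True)
s=monitor.get_obs();print(s['eef_pos'],s['eef_rot'],s['wrist_force'],s['torque'])
c=capture('wrist')
for n,z in dict(pin=.09,pin_tip=.04,notch=.085).items():
  for q in models.mark_of('wrist',n)[:1]: print(n,q['conf'],q['location'],atz(c,q['location'],z))
E
```

```text
[ 0.4739 -0.3153  0.0975] [-179.9755    0.1025   16.0265] [-7.9141 -1.5248  1.0925] [-0.5706  2.1933  0.0142]
pin 0.65 [284.1, 249.0] [ 0.4719 -0.3181  0.09  ]
notch 0.77 [471.3, 318.8] [ 0.4562 -0.4547  0.085 ]
```

End contact is felt at 8 N along −x, so the pin is home. I'll ease off, lower it onto the flange and release.

Emit:
{"method": "arm_command", "body": {"moves": [[0, [-0.004, 0, 0.003], [0, 0, 0]], [0, [-0.004, 0, 0.006], [0, 0, 0]], [0, [-0.004, 0, 0.007], [0, 0, 0]], [0, [-0.004, 0, 0.007], [0, 0, 0]], [0, [-0.004, 0, 0.007], [0, 0, 0]]]}}

```text
time_s: 9.6
eef_pos: [0.4732, -0.3155, 0.0945]
eef_rot: [-180.0, -0.0, 16.1]
wrist_force: [-3.8, 1.4, 9.6]
finger_gap: 0.0092
grasp_force: 25.0
```

Emit:
{"method": "arm_command", "body": {"moves": [[0, [0, 0, 0.001], [0, 0, 0]], [0, [0, 0, 0.002], [0, 0, 0]], [0, [0, 0, 0.002], [0, 0, 0]]]}}

```text
time_s: 9.85
eef_pos: [0.4733, -0.3156, 0.0943]
eef_rot: [-180.0, -0.1, 16.1]
wrist_force: [-10.1, 4.8, 25.9]
finger_gap: 0.0104
grasp_force: 25.0
```

Emit:
{"method": "arm_command", "body": {"moves": [[0, [0, 0, -0.003], [0, 0, 0]], [0, [0, 0, -0.003], [0, 0, 0]], [0.3, [0, 0, -0.003], [0, 0, 0]], [0.3, [0, 0, -0.003], [0, 0, 0]], [0.3, [0, 0, -0.003], [0, 0, 0]]], "force": 5}}

```text
time_s: 10.27
eef_pos: [0.4732, -0.3154, 0.0946]
eef_rot: [180.0, 0.0, 16.1]
wrist_force: [-0.6, -0.2, 0.1]
finger_gap: 0.026
grasp_force: 0.0
```

```bash
python3 - <<'E'
from h import *
np.set_printoptions(precision=4,suppress=True)
s=monitor.get_obs();print(s['eef_pos'],s['eef_rot'],s['wrist_force'],s['finger_gap'])
c=capture('wrist');t=capture('top');sc=capture('scene')
k=proj(sc,[.472,-.316,.09]).astype(int); A=c['frame'][150:290,190:370]; B=sc['frame'][k[1]-50:k[1]+50,k[0]-50:k[0]+50]
save('w6',np.hstack([cv2.resize(A,(450,350)),cv2.resize(B,(350,350))]))
for n,z in dict(pin=.085,notch=.085).items():
  for q in models.mark_of('wrist',n)[:1]: print(n,q['conf'],q['location'],atz(c,q['location'],z))
E
```

```text
[ 0.4732 -0.3154  0.0946] [179.9955   0.0022  16.0818] [-0.609  -0.2184  0.1239] 0.025964523562328784
pin 0.85 [281.3, 247.1] [ 0.4711 -0.3165  0.085 ]
notch 0.58 [476.5, 325.2] [ 0.4535 -0.4577  0.085 ]
```

View pics/w6.png

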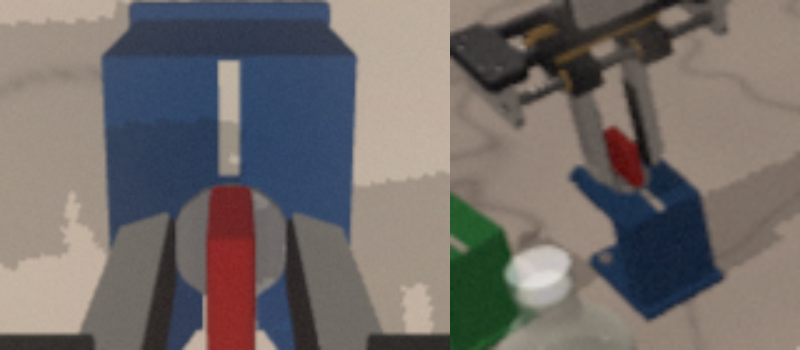

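The pin hangs upright by its flange at the slot's end. Its tab is in line with the white line and the fingers are clear on both sides. I'll withdraw upwards.

Emit:
{"method": "arm_command", "body": {"moves": [[0.4, [0, 0, -0.04], [0, 0, 0]], [0.4, [0, 0, -0.1], [0, 0, 0]], [0.4, [0, 0, -0.18], [0, 0, 0]], [0.4, [0, 0, -0.25], [0, 0, 0]], [0.4, [0, 0, -0.32], [0, 0, 0]]]}}

```text
time_s: 10.93
eef_pos: [0.4726, -0.3156, 0.2564]
eef_rot: [180.0, 0.0, 16.0]
wrist_force: [1.1, -0.2, 0.2]
finger_gap: 0.0376
grasp_force: 0.0
```

```bash
python3 - <<'E'
from h import *
np.set_printoptions(precision=4,suppress=True)
s=monitor.get_obs();print(s['eef_pos'],s['eef_rot'],s['joints'])
go((.51,-.01,.26,16))
E
```

```text
[ 0.4726 -0.3156  0.2564] [179.9971   0.0133  16.0305] [-18.8215  18.1018  57.8294 104.7815 -16.682   66.2716 -29.4088]
(0.51, -0.01, 0.26, 16) -> [0.2408, -0.5668, -0.0072] [0.0, 0.0001, 0.0003]
```

Emit:
{"method": "arm_command", "body": {"moves": [[0.4, [0.24, -0.567, -0.007], [0, 0, 0]], [0.4, [0.24, -0.567, -0.007], [0, 0, 0]], [0.4, [0.24, -0.567, -0.007], [0, 0, 0]], [0.4, [0.24, -0.567, -0.007], [0, 0, 0]], [0.4, [0.24, -0.567, -0.007], [0, 0, 0]]]}}

```text
time_s: 11.35
eef_pos: [0.4977, -0.1068, 0.2572]
eef_rot: [-180.0, -0.0, 16.1]
wrist_force: [1.9, 0.0, 0.3]
finger_gap: 0.0377
grasp_force: 0.0
```

```bash
python3 - <<'E'
from h import *
np.set_printoptions(precision=4,suppress=True)
s=monitor.get_obs();print(s['eef_pos'],s['eef_rot'],s['joints'])
go((.51,-.01,.26,16))
E
```

```text
[ 0.4977 -0.1068  0.2572] [-179.9739   -0.0368   16.0503] [-47.1425   8.1224  58.3909 111.7045  -7.7249  64.2018 -59.5837]
(0.51, -0.01, 0.26, 16) -> [0.0771, -0.1792, -0.0055] [-0.0003, -0.0004, 0.0006]
```

Emit:
{"method": "arm_command", "body": {"moves": [[0.4, [0.077, -0.179, -0.005], [0, 0, 0]], [0.4, [0.077, -0.179, -0.005], [0, 0, 0]], [0.4, [0.077, -0.179, -0.005], [0, 0, 0]], [0.4, [0.077, -0.179, -0.005], [0, 0, 0]], [0.4, [0.077, -0.179, -0.005], [0, 0, 0]]]}}

```text
time_s: 11.77
eef_pos: [0.5101, -0.0113, 0.2595]
eef_rot: [180.0, 0.0, 16.2]
wrist_force: [0.5, -0.8, -0.5]
finger_gap: 0.0373
grasp_force: 0.0
```

```bash
python3 - <<'E'
from h import *
np.set_printoptions(precision=4,suppress=True)
s=monitor.get_obs();print(s['eef_pos'],s['eef_rot'],s['joints'])
c=capture('wrist');save('w7',c['frame'])
f=c['frame']; hsv=cv2.cvtColor(f,cv2.COLOR_RGB2HSV)
def blobs(lo,hi,z,name,amin=15):
  m=cv2.inRange(hsv,np.array(lo),np.array(hi)); n,l,st,ce=cv2.connectedComponentsWithStats(m)
  for i in sorted(range(1,n),key=lambda i:-st[i,4])[:3]:
    if st[i,4]>amin: print(name,st[i],ce[i],atz(c,ce[i],z))
blobs((5,200,120),(14,255,255),.138,'orange'); blobs((20,170,90),(32,255,255),.1,'yellow'); blobs((110,150,60),(125,255,255),.1,'blue')
for n,z in dict(platform_grip=.122,pointer=.097,index_mark=.097).items():
  for q in models.mark_of('wrist',n)[:2]: print(n,q['conf'],q['location'],atz(c,q['location'],z))
E
```

```text
[ 0.5101 -0.0113  0.2595] [179.9947   0.006   16.1769] [-55.5543   7.6714  55.4134 111.3014  -6.9864  64.4969 -71.1843]
orange [239 137  22  26 193] [250.342  146.8342] [0.5509 0.0297 0.138 ]
yellow [217 192  16  19 196] [224.199  200.8571] [0.4834 0.0447 0.1   ]
platform_grip 0.72 [251.8, 150.9] [0.5459 0.0285 0.122 ]
platform_grip 0.42 [295.9, 112.1] [ 0.5924 -0.0021  0.122 ]
pointer 0.71 [255.1, 199.1] [0.4938 0.0133 0.097 ]
index_mark 0.56 [228.9, 191.5] [0.4941 0.0426 0.097 ]
index_mark 0.54 [385.4, 119.2] [ 0.612  -0.0927  0.097 ]
```

View pics/w7.png

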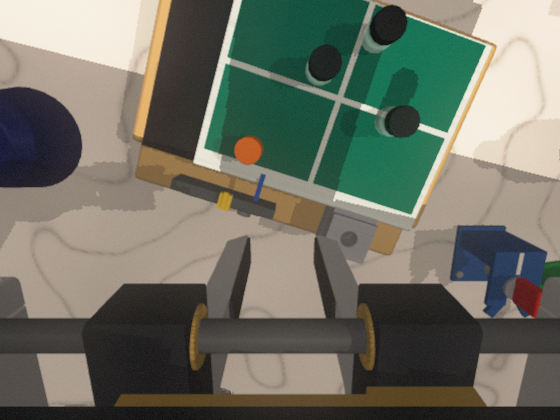

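The wrist view shows the orange knob at (249,150), the blue pointer from (262,176) to (255,200), the yellow index and clip at (226,198), the empty bore at (349,238), all three vials standing, and the pin parked at (525,297). Next I need the shaker's yaw and the pointer-to-index distance.

```bash
python3 - <<'E'
from h import *
np.set_printoptions(precision=4,suppress=True)
c=capture('wrist'); s=monitor.get_obs();print(s['eef_pos'],s['eef_rot'])
f=c['frame'].astype(int)
yaws=[]
for a,b,z in(((197,163),(413,217),.097),((229,62),(447,134),.097),((136,177),(392,252),.08),((240,3),(205,130),.097),((371,5),(312,182),.097)):
  d=atz(c,b,z)-atz(c,a,z); print(a,np.degrees(np.arctan2(d[1],d[0])))
def bar(m,z,name):
  yy,xx=np.nonzero(m); P=np.array([atz(c,q,z)[:2] for q in zip(xx,yy)]); mu=P.mean(0);U=np.linalg.svd(P-mu)[2][0]; t=(P-mu)@U
  print(name,len(P),mu,np.degrees(np.arctan2(U[1],U[0])),t.min(),t.max(),P[P[:,0].argmin()],P[P[:,0].argmax()])
win=np.zeros(f.shape[:2],bool); win[165:210,240:280]=1
for z in(.097,): bar(win&(f[...,2]>1.4*f[...,0])&(f[...,2]>f[...,1]*1.3),z,'ptr')
win[:]=0; win[180:215,205:245]=1; y=win&(f[...,0]>1.6*f[...,2])&(f[...,0]>110)&(f[...,1]>1.5*f[...,2])
for z in(.097,): bar(y,z,'idx')
for r in range(183,213,2): w=np.nonzero(y[r])[0]; print(r,(w.min(),w.max()) if len(w) else None,end=' ')
v=[];
for _ in range(3):
  c=capture('wrist'); g=[models.mark_of('wrist',n) for n in('pointer','index_mark','platform_grip')]
  if all(g): v.append(np.r_[[atz(c,q[0]['location'],z)[:2] for q,z in zip(g,(.097,.097,.122))]].ravel())
print();print(np.array(v))
t=capture('top')
g=[models.mark_of('top',n) for n in('pointer','index_mark','platform_grip')]
print([atz(t,q[0]['location'],z)[:2] for q,z in zip(g,(.097,.097,.122)) if q])
E
```

```text
[ 0.51   -0.0133  0.2596] [-179.9974    0.0012   15.9448]
(197, 163) -88.29649685459205
(229, 62) -91.23176408397232
(136, 177) -91.08643909517716
(240, 3) 176.98553633218685
(371, 5) 179.0355090375544
ptr 111 [0.507  0.0128] 178.40995083831965 -0.015178817241431252 0.014778350291631753 [0.4922 0.0133] [0.5222 0.0123]
idx 494 [0.4932 0.0429] 155.86879845251067 -0.02214813581391423 0.02175680747247737 [0.4727 0.0444] [0.5109 0.0281]
183 (np.int64(214), np.int64(244)) 185 (np.int64(221), np.int64(244)) 187 (np.int64(230), np.int64(244)) 189 (np.int64(234), np.int64(244)) 191 (np.int64(222), np.int64(244)) 193 (np.int64(218), np.int64(227)) 195 (np.int64(217), np.int64(230)) 197 (np.int64(217), np.int64(230)) 199 (np.int64(216), np.int64(230)) 201 (np.int64(216), np.int64(229)) 203 (np.int64(215), np.int64(228)) 205 (np.int64(215), np.int64(228)) 207 (np.int64(215), np.int64(227)) 209 (np.int64(221), np.int64(226)) 211 None 
[[0.4927 0.0133 0.4948 0.0429 0.548  0.0248]
 [0.4906 0.014  0.4932 0.0435 0.5454 0.0278]
 [0.4927 0.0116 0.492  0.0434 0.5448 0.0275]]
[]
```

```bash
python3 - <<'E'
from h import *
go((.5455,.0278,.26,16),(.5455,.0278,.15,16),(.5455,.0278,.105,16))
E
```

```text
(0.5455, 0.0278, 0.26, 16) -> [0.09, -0.0569, -0.0009] [-0.0, 0.0, 0.0008]
(0.5455, 0.0278, 0.15, 16) -> [0.09, -0.0569, 0.2191] [-0.0, 0.0, 0.0008]
(0.5455, 0.0278, 0.105, 16) -> [0.09, -0.0569, 0.3091] [-0.0, 0.0, 0.0008]
```

Emit:
{"method": "arm_command", "body": {"moves": [[0.55, [0.09, -0.057, 0], [0, 0, 0]], [0.55, [0.09, -0.057, 0.05], [0, 0, 0]], [0.55, [0.09, -0.057, 0.12], [0, 0, 0]], [0.55, [0.09, -0.057, 0.17], [0, 0, 0]], [0.55, [0.09, -0.057, 0.17], [0, 0, 0]]]}}

```text
time_s: 13.23
eef_pos: [0.5431, 0.0279, 0.1705]
eef_rot: [180.0, 0.4, 16.1]
wrist_force: [-1.1, -0.1, -0.2]
finger_gap: 0.0516
grasp_force: 0.0
```

Emit:
{"method": "arm_command", "body": {"moves": [[0.55, [0, 0, 0.04], [0, 0, 0]], [0.55, [0, 0, 0.08], [0, 0, 0]], [0.55, [0, 0, 0.12], [0, 0, 0]], [0.55, [0, 0, 0.138], [0, 0, 0]], [0.55, [0, 0, 0.138], [0, 0, 0]]]}}

```text
time_s: 13.65
eef_pos: [0.5451, 0.0277, 0.1052]
eef_rot: [180.0, 0.1, 16.1]
wrist_force: [-0.1, 0.1, 0.2]
finger_gap: 0.0519
grasp_force: 0.0
```

Emit:
{"method": "arm_command", "body": {"moves": [[0, [0, 0, 0], [0, 0, 0]], [0, [0, 0, 0], [0, 0, 0]], [0, [0, 0, 0], [0, 0, 0]], [0, [0, 0, 0], [0, 0, 0]], [0, [0, 0, 0], [0, 0, 0]]], "force": 12}}

```text
time_s: 14.07
eef_pos: [0.5452, 0.0317, 0.1066]
eef_rot: [-179.7, -0.0, 16.2]
wrist_force: [-10.9, 21.6, 17.2]
finger_gap: 0.0261
grasp_force: 12.0
```

```bash
python3 - <<'E'
from h import *
np.set_printoptions(precision=4,suppress=True)
s=monitor.get_obs();print(s['eef_pos'],s['eef_rot'],s['finger_gap'],s['grasp_force'],s['wrist_force'])
c=capture('wrist'); 
for n,z in dict(pointer=.097,index_mark=.097).items():
  for q in models.mark_of('wrist',n)[:2]: print(n,q['conf'],q['location'],atz(c,q['location'],z))
p,R=tool(); d=np.array([.023,1,0])
for L in(.01,.02,.03): print(L,R.inv().apply(d*L)/.5)
E
```

```text
[0.5452 0.0317 0.1066] [-179.6933   -0.0182   16.2103] 0.026059262227581946 12.013092935085297 [-10.8958  21.5566  17.2134]
pointer 0.74 [284.8, 322.6] [0.4918 0.0134 0.097 ]
0.01 [ 0.006  -0.0191  0.0001]
0.02 [ 0.0121 -0.0381  0.0002]
0.03 [ 0.0181 -0.0572  0.0003]
```

Emit:
{"method": "arm_command", "body": {"moves": [[0, [0.0024, -0.0076, 0], [0, 0, 0]], [0, [0.0036, -0.0114, 0], [0, 0, 0]], [0, [0.005, -0.0157, 0], [0, 0, 0]], [0, [0.0066, -0.021, 0], [0, 0, 0]], [0, [0.0084, -0.0267, 0], [0, 0, 0]]]}}

```text
time_s: 14.63
eef_pos: [0.5456, 0.0416, 0.1065]
eef_rot: [-180.0, 0.0, 16.0]
wrist_force: [-6.5, -1.9, 11.1]
finger_gap: 0.0257
grasp_force: 12.0
```

Emit:
{"method": "arm_command", "body": {"moves": [[0, [0.0018, -0.0057, 0], [0, 0, 0]], [0, [0.0036, -0.0114, 0], [0, 0, 0]], [0, [0.0052, -0.0163, 0], [0, 0, 0]], [0, [0.0061, -0.019, 0], [0, 0, 0]], [0, [0.0061, -0.019, 0], [0, 0, 0]]]}}

```text
time_s: 15.05
eef_pos: [0.5459, 0.0521, 0.1065]
eef_rot: [-179.9, 0.0, 16.1]
wrist_force: [-6.2, 1.2, 11.2]
finger_gap: 0.0258
grasp_force: 12.0
```

```bash
cat > m.py <<'E'
from h import *
np.set_printoptions(precision=4,suppress=True)
s=monitor.get_obs();print(s['eef_pos'],s['eef_rot'],s['wrist_force'],s['grasp_force'])
for k in('wrist','top','scene'):
  c=capture(k)
  for n,z in dict(pointer=.097,index_mark=.097,platform_grip=.122).items():
    for q in models.mark_of(k,n)[:2]: print(k,n,round(q['conf'],2),q['location'],atz(c,q['location'],z))
c=capture('wrist');f=c['frame'].astype(int)
o=proj(c,[.493,.038,.097]).astype(int); x0,x1,y0,y1=max(o[0]-90,0),o[0]+90,max(o[1]-90,0),o[1]+60
F=f[y0:y1,x0:x1]
for nm,m in(('ptr',(F[...,2]>1.4*F[...,0])&(F[...,2]>1.3*F[...,1])&(F[...,2]>60)),('idx',(F[...,0]>130)&(F[...,1]>.65*F[...,0])&(F[...,2]<.35*F[...,0]))):
  n,l,st,ce=cv2.connectedComponentsWithStats(m.astype(np.uint8))
  for i in sorted(range(1,n),key=lambda i:-st[i,4])[:2]:
    yy,xx=np.nonzero(l==i); P=np.array([atz(c,(a+x0,b+y0),.097)[:2] for a,b in zip(xx,yy)])
    print(nm,st[i],'mean',P.mean(0),'x',P[:,0].min(),P[:,0].max(),'y',P[:,1].min(),P[:,1].max(), 'tip+x',P[P[:,0]>P[:,0].max()-.003].mean(0),'tip-x',P[P[:,0]<P[:,0].min()+.003].mean(0))
E
python3 m.py
```

```text
[0.5459 0.0521 0.1065] [-179.942     0.0147   16.0829] [-6.162   1.2086 11.2225] 12.002871483564377
wrist pointer 0.62 [287.0, 324.3] [0.4917 0.0321 0.097 ]
wrist pointer 0.46 [361.1, 173.3] [0.6016 0.0189 0.097 ]
wrist index_mark 0.66 [271.0, 317.6] [0.4936 0.0437 0.097 ]
wrist platform_grip 0.97 [284.4, 258.2] [0.5478 0.0504 0.122 ]
top pointer 0.66 [268.9, 238.8] [0.4948 0.0362 0.097 ]
top platform_grip 0.87 [260.6, 220.4] [0.5476 0.0588 0.122 ]
scene pointer 0.65 [285.4, 190.7] [0.4953 0.0299 0.097 ]
scene index_mark 0.58 [290.0, 188.3] [0.4908 0.0463 0.097 ]
scene index_mark 0.29 [160.1, 224.4] [ 0.4828 -0.3134  0.097 ]
scene platform_grip 0.73 [152.2, 308.6] [ 0.7644 -0.3947  0.122 ]
scene platform_grip 0.71 [300.4, 192.2] [0.5511 0.0464 0.122 ]
ptr [ 96  55  19  34 279] mean [0.508  0.0322] x 0.4961011446747163 0.5225009075278789 y 0.029220469911711844 0.035343652661752704 tip+x [0.5207 0.0306] tip-x [0.4977 0.0327]
idx [68 86  4  2  7] mean [0.492  0.0521] x 0.4914661234067875 0.49256726206775114 y 0.050895171859035346 0.053007949639020197 tip+x [0.492  0.0521] tip-x [0.492  0.0521]
```

Emit:
{"method": "arm_command", "body": {"moves": [[0, [0.0015, -0.005, 0], [0, 0, 0]], [0, [0.0032, -0.01, 0], [0, 0, 0]], [0, [0.0047, -0.015, 0], [0, 0, 0]], [0, [0.0062, -0.0195, 0], [0, 0, 0]], [0, [0.0066, -0.0205, 0], [0, 0, 0]]]}}

```text
time_s: 16.12
eef_pos: [0.5462, 0.0628, 0.1065]
eef_rot: [-179.9, 0.0, 16.1]
wrist_force: [-7.1, -1.5, 11.1]
finger_gap: 0.0258
grasp_force: 12.0
```

Emit:
{"method": "arm_command", "body": {"moves": [[0, [0, 0, 0], [0, 0, 0]], [0, [0, 0, 0], [0, 0, 0]]]}}

```text
time_s: 16.28
eef_pos: [0.5462, 0.0628, 0.1065]
eef_rot: [-179.9, 0.0, 16.1]
wrist_force: [-7.4, 0.9, 11.2]
finger_gap: 0.026
grasp_force: 12.0
```

```bash
sed -i 's/(F\[...,0\]>130)&(F\[...,1\]>.65\*F\[...,0\])&(F\[...,2\]<.35\*F\[...,0\])/(F[...,0]>90)\&(F[...,1]>.6*F[...,0])\&(F[...,2]<.5*F[...,0])/' m.py; python3 m.py
```

```text
[0.5462 0.0628 0.1065] [-179.936     0.0132   16.0735] [-7.3923  0.9163 11.1727] 12.00302079319954
wrist pointer 0.84 [285.0, 323.4] [0.4923 0.0442 0.097 ]
wrist index_mark 0.6 [282.6, 319.5] [0.4947 0.0466 0.097 ]
wrist platform_grip 0.93 [283.9, 260.1] [0.547 0.061 0.122]
top pointer 0.97 [264.8, 235.9] [0.5036 0.0484 0.097 ]
top pointer 0.42 [296.3, 181.8] [ 0.6667 -0.0489  0.097 ]
top index_mark 0.54 [266.2, 242.0] [0.4853 0.0444 0.097 ]
top platform_grip 0.94 [259.1, 221.9] [0.5432 0.0633 0.122 ]
scene pointer 0.81 [293.4, 187.1] [0.49   0.0573 0.097 ]
scene pointer 0.54 [154.2, 308.3] [ 0.7425 -0.3902  0.097 ]
scene index_mark 0.36 [288.8, 189.0] [0.4923 0.0418 0.097 ]
ptr [ 81  51  19  34 279] mean [0.5082 0.0429] x 0.4962268434782446 0.5228122756385982 y 0.03991373231699273 0.04623632961855817 tip+x [0.521  0.0412] tip-x [0.4979 0.0435]
idx [ 13  71  13  64 378] mean [0.4718 0.0833] x 0.44524969147338694 0.4951682094926787 y 0.07647996374214827 0.0878383250817235 tip+x [0.4934 0.0847] tip-x [0.4467 0.0782]
idx [134  74  10  62 294] mean [0.4892 0.0019] x 0.4687025535197934 0.5137149243801393 y -0.005918662422682838 0.012795208126713392 tip+x [0.5121 0.0113] tip-x [ 0.4702 -0.0037]
```

Emit:
{"method": "arm_command", "body": {"moves": [[0.5, [0, 0, 0], [0, 0, 0]], [0.5, [0, 0, 0], [0, 0, 0]], [0.5, [0, 0, 0], [0, 0, 0]], [0.5, [0, 0, 0], [0, 0, 0]]]}}

```text
time_s: 17.27
eef_pos: [0.5467, 0.0626, 0.1058]
eef_rot: [180.0, -0.0, 16.1]
wrist_force: [-0.4, 0.3, -0.7]
finger_gap: 0.0464
grasp_force: 0.0
```

Emit:
{"method": "arm_command", "body": {"moves": [[0.5, [0, 0, -0.03], [0, 0, 0]], [0.5, [0, 0, -0.08], [0, 0, 0]], [0.5, [-0.02, 0, -0.15], [0, 0, 0]], [0.5, [-0.06, 0, -0.22], [0, 0, 0]], [0.5, [-0.1, 0, -0.26], [0, 0, 0]]]}}

```text
time_s: 17.68
eef_pos: [0.4991, 0.0477, 0.2379]
eef_rot: [179.9, -0.1, 16.0]
wrist_force: [-0.4, -0.8, 2.4]
finger_gap: 0.047
grasp_force: 0.0
```

Emit:
{"method": "arm_command", "body": {"moves": [[0.5, [0, 0.08, 0], [0, 0, 0]], [0.5, [0, 0.08, 0], [0, 0, 0]], [0.5, [0, 0.08, 0], [0, 0, 0]], [0.5, [0, 0.08, 0], [0, 0, 0]]]}}

```text
time_s: 18.02
eef_pos: [0.5094, 0.0104, 0.2355]
eef_rot: [-180.0, 0.0, 16.0]
wrist_force: [0.9, -1.2, -0.4]
finger_gap: 0.0469
grasp_force: 0.0
```

```bash
sed -i 's/(F\[...,0\]>90)&(F\[...,1\]>.6\*F\[...,0\])&(F\[...,2\]<.5\*F\[...,0\])/(F[...,0]>110)\&(F[...,1]>.62*F[...,0])\&(F[...,2]<.4*F[...,0])/' m.py; python3 m.py
python3 - <<'E'
from h import *
np.set_printoptions(precision=4,suppress=True)
for k in('top','scene','wrist'):
  c=capture(k)
  for n,z in dict(vial0=.097,pin=.085,notch=.085).items():
    for q in models.mark_of(k,n)[:3]: print(k,n,round(q['conf'],2),atz(c,q['location'],z))
E
```

```text
[0.5094 0.0104 0.2355] [-179.9939    0.0093   16.0437] [ 0.9341 -1.246  -0.4292] 0.0
wrist pointer 0.66 [247.5, 203.1] [0.4932 0.0411 0.097 ]
wrist index_mark 0.7 [246.1, 198.8] [0.4972 0.0436 0.097 ]
wrist platform_grip 0.73 [240.9, 151.6] [0.5447 0.0579 0.122 ]
scene pointer 0.58 [291.4, 186.3] [0.484  0.0541 0.097 ]
scene index_mark 0.35 [290.3, 188.2] [0.4908 0.0472 0.097 ]
scene platform_grip 0.72 [301.6, 189.7] [0.5425 0.0545 0.122 ]
ptr [ 83  60  12  29 132] mean [0.5084 0.0436] x 0.49370836671184376 0.5233410970070671 y 0.04121177949028586 0.04665296914984592 tip+x [0.5218 0.0434] tip-x [0.4951 0.044 ]
idx [ 73  88  16  20 234] mean [0.4828 0.0456] x 0.47331173572911855 0.49258568459075097 y 0.03864134406788744 0.05239422612023367 tip+x [0.4908 0.0459] tip-x [0.4748 0.0455]
idx [64 22  2  2  2] mean [0.5512 0.0788] x 0.5505878448224312 0.5517702822257271 y 0.0784296723349245 0.0791334564443533 tip+x [0.5512 0.0788] tip-x [0.5512 0.0788]
top vial0 0.63 [ 0.6055 -0.0963  0.097 ]
top vial0 0.51 [ 0.6726 -0.0487  0.097 ]
top pin 0.61 [ 0.4658 -0.3159  0.085 ]
top notch 0.79 [ 0.4542 -0.4552  0.085 ]
top notch 0.76 [ 0.4762 -0.3188  0.085 ]
scene vial0 0.72 [ 0.6788 -0.0611  0.097 ]
scene vial0 0.56 [ 0.6104 -0.092   0.097 ]
scene vial0 0.49 [ 0.6294 -0.0068  0.097 ]
scene pin 0.43 [ 0.4495 -0.3168  0.085 ]
scene notch 0.9 [ 0.4511 -0.4522  0.085 ]
scene notch 0.81 [ 0.4776 -0.3091  0.085 ]
wrist vial0 0.77 [ 0.6374 -0.0164  0.097 ]
wrist vial0 0.72 [ 0.6122 -0.0942  0.097 ]
wrist vial0 0.62 [ 0.6806 -0.0513  0.097 ]
wrist pin 0.51 [ 0.4704 -0.316   0.085 ]
wrist notch 0.87 [ 0.4704 -0.3212  0.085 ]
```

```bash
python3 - <<'E'
from h import *
np.set_printoptions(precision=4,suppress=True)
c=capture('wrist'); ms=models.silhouettes('wrist','vial0')
g=c['frame'].sum(2)
for q in ms[:4]:
  m=q['mask']; d=cv2.dilate(m.astype(np.uint8),np.ones((3,3)))>0
  k=d&(g<110); yy,xx=np.nonzero(k); print(round(q['conf'],2),m.sum(),len(xx),'cap',atz(c,(xx.mean(),yy.mean()),.147)[:2] if len(xx) else None)
for q in models.mark_of('wrist','vial0')[:4]: print(round(q['conf'],2),'base',atz(c,q['location'],.097)[:2])
print(monitor.get_obs()['wrist_force'],monitor.get_obs()['time_s'])
E
```

```text
0.93 1580 195 cap [ 0.6091 -0.0811]
0.85 1416 1008 cap [ 0.6363 -0.0124]
0.65 1984 1102 cap [ 0.6776 -0.0512]
0.38 72575 174 cap [ 0.6518 -0.0418]
0.93 base [ 0.6131 -0.0945]
0.78 base [ 0.6782 -0.0546]
0.65 base [ 0.6358 -0.0148]
[-0.6026 -0.2564  0.0703] 19.4167
```

```bash
python3 -c "
from bench import workorder; print(workorder.finish_job())"
```

```text
the job is handed in; nothing more can be done
None
```

I handed the job in at about 19.5 s with the pin parked home in the blue stand's notch, the pointer measured within about 2 mm of the yellow index, and all three vials still on the platform. Cap positions show two vials upright and are unclear for the third, none of the vials seems to have moved along with the platform, and no verdict came back.

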